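Shut the air and take the blow-off nozzle out of its quick coupler

ROBOT

A 6-joint arm with a two-finger parallel gripper is mounted at the origin on a cart in front of the work surface, level with it; the furniture and walls round the work are solid. World frame = base frame: x ahead of the robot, y to its left, z up, the work surface at z = 0. Lengths are in m, angles in rad, forces in N, time in s.
With the tool pointing down it reaches from about 0.375 to 0.9 m from the base axis. Payload 3.1 kg.
Tool frame: the origin (TCP) lies midway between the tips of the shut fingers; the grasp point (between the pads) lies 19 mm behind it (manip.grasp_offset is the distance from the TCP to the grasp point, in m); z points along the fingers, y is the line along which they close (so a half turn about z gives the same grasp; the last joint's range is limited). The gripper opens to 85 mm and grips with 20 to 120 N. Pads are 22 mm wide; open, the fingers measure 114 mm over their backs; the gripper's body (76 mm by 85 mm) begins 54 mm behind the grasp point. The pads swing forward as they close: fully open they stand 13 mm farther back than shut.
Start: joints at [-1.401, 0.527, 1.433, -0, 1.181, -0.178], TCP at [0.214, -0.587, 0.231] pointing down, gripper open.
Joint ranges: [-3.08, 3.08], [-0.75, 2.2], [0.22, 2.44], [-1.43, 4.57], [0, 2.65], [-2.85, 2.85]. Speed limits (rad/s): [2.79, 2.79, 3.14, 3.14, 3.14, 3.14].

INTERFACE

Orientations are given as a unit quaternion [x, y, z, w].
In Python, from station import sensors, cams, order, manip gives the robot as it stands.
- The arm moves only by the tool move_arm, never from a script. Its argument "targets" is a list of rows, each an object of numbers: "dx", "dy", "dz": the shift along the world's x, y, z normalised to -1 to 1, where 1 is 25 mm; "rx", "ry", "rz": the turn, a rotation vector about the world's x, y, z normalised to -1 to 1, where 1 is 30 degrees. A call has exactly 10 rows; each row shifts and turns the commanded pose from where the row before left it; what a row does not reach is not made up. A row lasts 1/8 s, in which the tool goes at most 62.5 mm and 10.7 degrees, less where a joint would pass 70% of its speed; a pose out of reach is approached as far as the arm can. A call with a number of a shift or a turn outside -1 to 1 is refused whole. A call with a gripper value outside its range is refused whole. "claw" is the opening in per cent of the stroke, from 0 (shut) to 100 (fully open), set as the call begins (left out, the last holds). The fingers move at their own pace and stop on an object; "newtons" is the grip in N (left out, the last holds). Time passes only in rows, so rows that do not move let the fingers close, or fill a call up. It gives the time, the measured TCP pose, the force, the opening and the grip force at its end, in the units of the state.
- sensors.sense(): the state, without advancing time (a new reading comes with each control period).
- cams.snapshot(name): name is "side" or "top"; returns the picture (480x640x3 uint8, red, green, blue); there is no depth.
- cams.camera_model(name): a dict with "fx", "fy", "cx", "cy" (pixels), "extrinsics" (4x4, takes a point from world to camera coordinates). Camera axes: x right, y down, z forward; pixel columns grow to the right and rows downward; lengths in m; the calibration is good to about 2 mm. A picture is of the moment at which its call begins. camera_model takes no time and is no camera call.
- order.sign_off(): hands the job in; it is judged then, once.
The state is a dict: "t": time; "q": joint angles; "qd": joint speeds; "tau": joint torques, N m; "tcp_pos": TCP position; "tool_rot": TCP orientation; "force": force on the tool from outside, world axes, zero at the start; "ft_torque": the same for the moment, N m; "finger_gap": opening from 0.0 (shut) to 1.0 (fully open); "gripper_force": force on a finger pad.
Only numpy, scipy, OpenCV 4.12 (cv2) and the standard library are available. Lean on these libraries where they do the work, as an engineer would, in place of code of your own. Each camera call takes 0.05 s, during which the arm holds its last target. There are 200 camera calls.

TASK

The blow-off nozzle on the bench air point has to come off for cleaning. First shut the ball valve by swinging its red handle fully across the pipe, then push the sprung brass collar of the quick coupler back all the way until the nozzle is kicked loose, draw the nozzle straight out, and lay it gently flat in the steel parts tray. Leave the valve shut and do not knock over or shove the oil bottle, the rusty tin or the tape roll.

Things in the scene. Friction and masses are not known exactly. Their poses are not given: they have to be found in the camera images.
- air_point: Fixed air point: grey base plate 94 x 240 x 8 mm. Origin on the bench top below the pipe; the pipe runs level along this body's y, 80 mm up. Along y: riser -130, ball valve -70 (up to 102 mm high without its handle), grey bulkhead plate -21 to -11 (66 wide, 112 high), quick coupler with brass collar 0 to +43, then the plugged-in nozzle, which points to +y and comes out to +y.
- valve_axis (a point): point on the vertical turning axis of the ball valve at the height of the red handle's grip, 127 mm above the bench; 70 mm behind (-y of) the air point's origin
- valve_handle (a joint): angle of the red valve handle, rad: 0 = along the pipe, pointing to the air point's -y (open); turns clockwise seen from above to its stop at 1.57 = pointing to the air point's -x, square across the pipe (shut). Starts at 0 to 0.3, stays where it is left; about 2 N at the grip moves it
- handle_grip (a point): point on the red handle 80 mm from its turning axis, 127 mm above the bench; the red grip is a straight bar from 44 to 110 mm from the axis, 21 mm wide, 10 mm high (underside 122 mm above the bench)
- collar (a joint): travel of the brass collar, m: 0 = home (locked), grows towards the air point's -y, stop at 0.016; spring 5 N at home, 10 N at the stop. From about 0.010 the nozzle is freed and a spring kicks it some 16 mm out; it stays in the bore, unlocked, barrel sagging 8 mm, even if the collar is let go (which then stays 8 mm back). Once the nozzle is out the collar springs home by itself
- collar_face (a point): centre of the collar's front face, on the pipe axis (43 mm +y of the air point's origin at home; moves with the collar). The face is a flat ring looking to +y, outer diameter 60 mm, inner 37 mm; push it to -y. The rim is 7 mm thick, the knurled part behind it 47 mm in diameter
- mouth (a point): centre of the coupler's mouth on the pipe axis, 42 mm +y of the air point's origin, 80 mm above the bench; bore 25 mm
- nozzle_barrel (a point): mid-barrel of the nozzle, on its axis: the place to grip; orange and black barrel 34 mm in diameter, 60 mm long. The nozzle (about 0.16 kg) lies along this frame's y: +30 to +62 mm thin steel tip; -30 to -62 neck, diameter 18; -62 to -74 hexagon, 29 mm; -74 to -123 plug nose, diameter 24. Plugged in, this point is 120 mm +y of the air point's origin, the collar's face 47 mm short of the barrel
- nozzle_nose (a point): end of the nozzle's plug nose, on its axis
- parts_tray: fixed open steel tray with black liner, outside 170 mm (x) by 280 mm (y), walls 3 mm thick and 28 mm high, inner floor 5 mm above the bench; origin at the centre of its underside, z up
- oil_bottle: black oil bottle standing on the bench, diameter 46 mm, 155 mm high, origin at its foot; leave alone
- rusty_tin: rusty brown tin, diameter 70 mm, 70 mm high, origin at its foot; leave alone
- tape_roll: black tape roll lying flat, diameter 73 mm, 19 mm high, origin at its underside; leave alone

How it is judged:
On the way, in this order (a step that is already met when the one before it is completed fails the run):
1. the valve is shut while the collar is still home and the nozzle is still plugged in (value of joint valve_handle above 1.45 rad and value of joint collar below 0.004 m and y of nozzle_nose in the frame of air_point below 0.004 m), for 0.1 s.
2. the collar is pushed back while the plug is in the coupler (value of joint collar above 0.0095 m and y of nozzle_nose in the frame of air_point below 0.03 m), for 0.05 s.
3. the nozzle is drawn clear of the coupler's mouth while held (y of nozzle_nose in the frame of air_point above 0.048 m and height (world z) of nozzle_barrel above 0.04 m and contact force between the fingers and nozzle above 1 N), for 0.1 s.
At the end, for the whole second after the job is handed in: The valve handle stands square across the pipe (within 0.12 rad of its stop), the collar has sprung home (within 3 mm), and the whole nozzle lies flat (within 0.15 rad of level) on the tray's floor, between its walls, released and at rest (value of joint valve_handle above 1.45 rad and value of joint collar below 0.003 m and z of nozzle_barrel in the frame of parts_tray below 0.032 m and x of nozzle_barrel in the frame of parts_tray between -0.082 and 0.082 m and y of nozzle_barrel in the frame of parts_tray between -0.13 and 0.13 m and x of nozzle_nose in the frame of parts_tray between -0.082 and 0.082 m and y of nozzle_nose in the frame of parts_tray between -0.138 and 0.138 m and z of nozzle_nose in the frame of parts_tray below 0.028 m and angle between nozzle_barrel's own y axis and vertical between 1.42 and 1.72 rad and linear speed of nozzle below 0.02 m/s); the robot touches nothing.
It fails at once if the collar is pushed back while the valve is not shut (value of joint collar above 0.006 m and value of joint valve_handle below 1.4 rad).
It fails at once if the nozzle is dropped or thrown (faster than 0.9 m/s with no finger on it) (linear speed of nozzle above 0.9 m/s and contact force between the fingers and nozzle below 0.05 N).
It fails at once if the oil bottle is knocked over or shoved more than 40 mm (distance of oil_bottle from where it was at the start of the episode above 0.04 m or angle between oil_bottle's own z axis and vertical above 0.6 rad).
It fails at once if the rusty tin is knocked over or shoved more than 40 mm (distance of rusty_tin from where it was at the start of the episode above 0.04 m or angle between rusty_tin's own z axis and vertical above 0.6 rad).
It fails at once if the tape roll is shoved more than 40 mm (distance of tape_roll from where it was at the start of the episode above 0.04 m).
It also fails if it takes over 64 s, if anything falls off the work surface, if the arm or the gripper's body presses on something with over 40 N, if the wrist force passes 120 N, or if a joint passes its speed limit or range.

## Working session

There is one attempt and no reset: what is moved stays moved. The work goes in short steps, Python scripts to look and compute and a tool call to move; the robot and the scene stay as the last step left them, time stands still between calls to the robot, and variables do not carry over. Pictures are saved under pics/ and viewed, at most 10 in all, crops included, and the job is handed in when it is done.

Besides the shell and the picture viewer there is one more tool, called after "Emit:" by a JSON object that holds its "fn" and its "kwargs", one argument or row to a line. move_arm: Moves the arm, as the interface text tells. Scaled input: -1 to 1 covers 25 mm each way for a shift and 30 degrees each way for a turn. Its arguments: {"type":"object","properties":{"targets":{"type":"array"},"claw":{"type":"number"},"newtons":{"type":"number"}},"required":["targets"]}

```bash
mkdir -p pics; ls; cat > h.py <<'E'
import numpy as np,cv2
from station import sensors,cams,order,manip
def snap(n,f):
    im=cams.snapshot(n); cv2.imwrite('pics/'+f,im[:,:,::-1]); return im
def proj(n,p):
    c=cams.camera_model(n);E=np.array(c['extrinsics']);q=E[:3,:3]@np.array(p,float)+E[:3,3]
    return np.array([c['fx']*q[0]/q[2]+c['cx'],c['fy']*q[1]/q[2]+c['cy']])
def back(n,u,v,z):
    c=cams.camera_model(n);E=np.array(c['extrinsics']);R=E[:3,:3];o=-R.T@E[:3,3]
    d=R.T@np.array([(u-c['cx'])/c['fx'],(v-c['cy'])/c['fy'],1]);return o+d*(z-o[2])/d[2]
E
python3 - <<'E'
from h import *
snap('top','t0.png');snap('side','s0.png')
for n in('top','side'):
    c=cams.camera_model(n);E=np.array(c['extrinsics']);print(n,c['fx'],-E[:3,:3].T@E[:3,3],E[:3,:3].round(2).tolist())
s=sensors.sense();print(s['tcp_pos'],s['tool_rot'],s['t'],s['finger_gap'],manip.grasp_offset)
E
```

```text
pics
top 504.5691907901537 [0.24998124 0.0038599  1.51777767] [[0.02, -1.0, 0.01], [-0.98, -0.03, -0.18], [0.18, -0.01, -0.98]]
side 564.1143419738171 [-0.01160634  1.00583174  0.86524234] [[-0.88, -0.48, 0.02], [-0.28, 0.47, -0.84], [0.39, -0.74, -0.55]]
[ 0.21352187 -0.58673151  0.23043812] [ 9.84829027e-01  1.73524877e-01  4.13479002e-06 -9.50988861e-04] 0.1 0.9973911926065078 0.0187
```

View pics/t0.png

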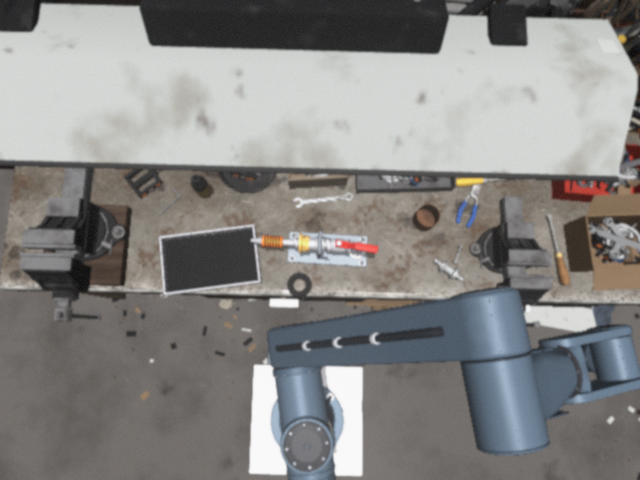

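View pics/s0.png

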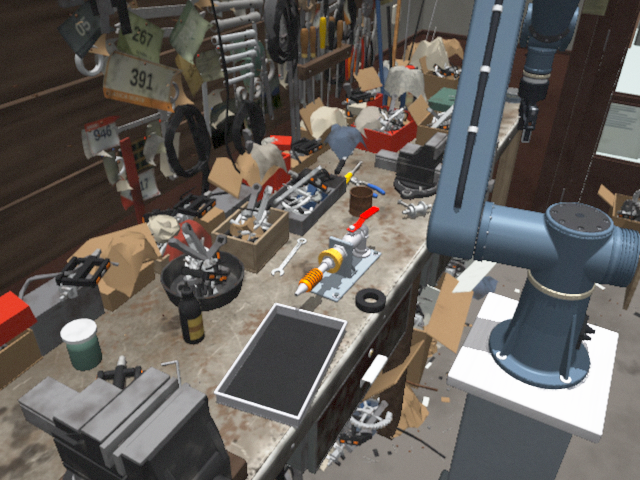

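The top view shows the air point at about (325,247), its nozzle pointing left (+y) and the handle pointing right at about (360,247). The tray is at about (210,260), the tape roll at (300,285), the tin at (427,217) and the bottle at (200,185). I'll enlarge this area.

```bash
python3 - <<'E'
import cv2
a=cv2.imread('pics/t0.png')[220:300,150:390];b=cv2.imread('pics/s0.png')[190:310,280:400]
cv2.imwrite('pics/c1.png',cv2.resize(a,(792,264),interpolation=2))
cv2.imwrite('pics/c2.png',cv2.resize(b,(600,600),interpolation=2))
E
```

```text
(no output)
```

View pics/c1.png

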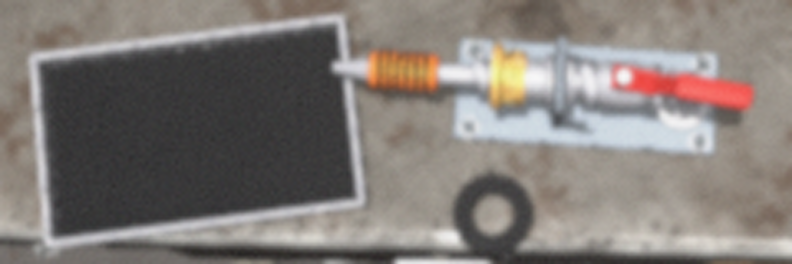

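View pics/c2.png

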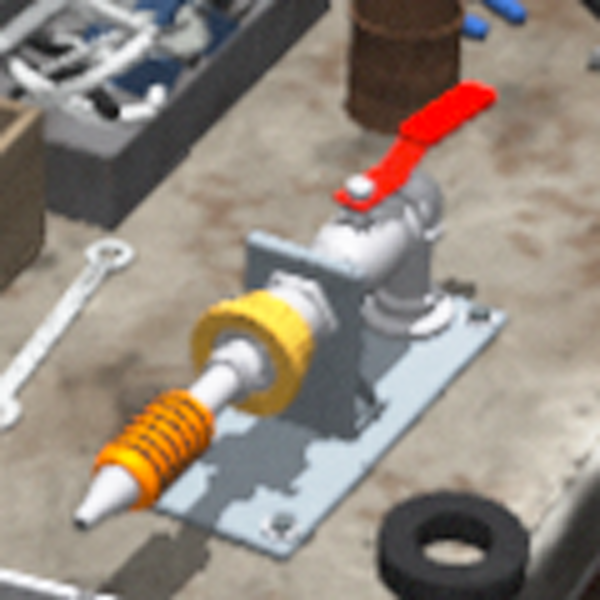

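The crops show plate corners at (461,38), (717,53), (714,154) and (456,138). They also show the handle pivot at (624,77), the handle end at (752,95), the barrel from x=369 to 437 at y≈70, and the nozzle tip at (335,66).

```bash
python3 - <<'E'
from h import *
def b(u,v,z): return back('top',150+(u+.5)/3.3-.5,220+(v+.5)/3.3-.5,z)[:2]
C=[b(*p,.008) for p in[(461,38),(717,53),(714,154),(456,138)]]
L=(C[0]+C[3])/2;R=(C[1]+C[2])/2
print('plate',np.round(C,4),np.linalg.norm(L-R),np.linalg.norm(C[0]-C[3]))
ax=b(624,77,.13);he=b(752,95,.127);bl=b(369,70,.08);br=b(437,71,.08);tip=b(335,66,.08);col=b(508,77,.08)
d=L-R;print('plate dir deg from +y',np.degrees(np.arctan2(-d[0],d[1])))
d2=(tip-ax);print('pipe dir',np.degrees(np.arctan2(-d2[0],d2[1])),np.linalg.norm(d2))
print('ax',ax,'he',he,np.linalg.norm(he-ax),'barrel',(bl+br)/2,np.linalg.norm(bl-br),'tip',tip,'col',col)
h=he-ax;print('handle dir from -y',np.degrees(np.arctan2(-h[0],-h[1])))
T=[b(*p,.028) for p in[(33,57),(344,18),(362,205),(47,244)]];print('tray',np.round(T,4),np.mean(T,0))
print('tape',b(493,214,.019),'tin',back('top',427,215,.07),'bot',back('top',199,183,.155))
# side check
for n,p in(('ax',(*ax,.127)),('barrel',(*((bl+br)/2),.08)),('tip',(*tip,.08))):
    print(n,(proj('side',p)-[280,190])*5)
E
```

```text
plate [[ 0.5482  0.0667]
 [ 0.5405 -0.1701]
 [ 0.4465 -0.1679]
 [ 0.455   0.0681]] 0.23658440803184866 0.09322886559540045
plate dir deg from +y -1.9681848417681949
pipe dir -2.6954277042951977 0.25082590900218443
ax [ 0.49423219 -0.07738492] he [ 0.48218371 -0.18632508] 0.10960440185532566 barrel [0.50362271 0.11349238] 0.059546507716239074 tip [0.50602772 0.17316349] col [0.50030758 0.02137639]
handle dir from -y 6.311105819315032
tray [[0.5162 0.453 ]
 [0.56   0.1732]
 [0.3897 0.1492]
 [0.3478 0.4271]] [0.4534448  0.30064347]
tape [0.38549737 0.03207344] tin [ 0.59560019 -0.34014749  0.07      ] bot [0.64953344 0.31745048 0.155     ]
ax [360.02174489 174.2008556 ]
barrel [150.02442492 444.81116563]
tip [ 77.43419502 513.80526397]
```

Emit:
{"fn": "move_arm", "kwargs": {
  "claw": 0,
  "targets": [
    {"dx":0.7,"dy":0.95,"rz":0.125},
    {"dx":0.7,"dy":0.95,"rz":0.125},
    {"dx":0.7,"dy":0.95,"rz":0.125},
    {"dx":0.7,"dy":0.95,"rz":0.125},
    {"dx":0.7,"dy":0.95,"rz":0.125},
    {"dx":0.7,"dy":0.95,"rz":0.125},
    {"dx":0.7,"dy":0.95,"rz":0.125},
    {"dx":0.7,"dy":0.95,"rz":0.125},
    {"dx":0.7,"dy":0.95,"rz":0.125},
    {"dx":0.7,"dy":0.95,"rz":0.125}
  ]
}}

```text
schema error: expected keys dx, dy, dz, rx, ry, rz
```

Emit:
{"fn": "move_arm", "kwargs": {
  "targets": [
    {"dx":0.7,"dy":0.95,"rz":0.125},
    {"dx":0.7,"dy":0.95,"rz":0.125},
    {"dx":0.7,"dy":0.95,"rz":0.125},
    {"dx":0.7,"dy":0.95,"rz":0.125},
    {"dx":0.7,"dy":0.95,"rz":0.125},
    {"dx":0.7,"dy":0.95,"rz":0.125},
    {"dx":0.7,"dy":0.95,"rz":0.125},
    {"dx":0.7,"dy":0.95,"rz":0.125},
    {},
    {}
  ]
}}

```text
schema error: expected keys dx, dy, dz, rx, ry, rz
```

All six keys are required in every row.

Emit:
{"fn": "move_arm", "kwargs": {
  "claw": 0,
  "targets": [
    {"dx":0.7,"dy":0.95,"dz":0,"rx":0,"ry":0,"rz":0.125},
    {"dx":0.7,"dy":0.95,"dz":0,"rx":0,"ry":0,"rz":0.125},
    {"dx":0.7,"dy":0.95,"dz":0,"rx":0,"ry":0,"rz":0.125},
    {"dx":0.7,"dy":0.95,"dz":0,"rx":0,"ry":0,"rz":0.125},
    {"dx":0.7,"dy":0.95,"dz":0,"rx":0,"ry":0,"rz":0.125},
    {"dx":0.7,"dy":0.95,"dz":0,"rx":0,"ry":0,"rz":0.125},
    {"dx":0.7,"dy":0.95,"dz":0,"rx":0,"ry":0,"rz":0.125},
    {"dx":0.7,"dy":0.95,"dz":0,"rx":0,"ry":0,"rz":0.125},
    {"dx":0.7,"dy":0.95,"dz":0,"rx":0,"ry":0,"rz":0.125},
    {"dx":0.7,"dy":0.95,"dz":0,"rx":0,"ry":0,"rz":0.125}
  ]
}}

```text
t: 1.35
tcp_pos: [0.3889, -0.3488, 0.231]
tool_rot: [0.876, 0.482, -0.0, -0.0]
force: [0.9, -1.4, 0.5]
finger_gap: -0.003
gripper_force: 0.0
```

Emit:
{"fn": "move_arm", "kwargs": {
  "targets": [
    {"dx":0.7,"dy":0.95,"dz":0,"rx":0,"ry":0,"rz":0.125},
    {"dx":0.7,"dy":0.95,"dz":0,"rx":0,"ry":0,"rz":0.125},
    {"dx":0.7,"dy":0.95,"dz":0,"rx":0,"ry":0,"rz":0.125},
    {"dx":0.7,"dy":0.95,"dz":0,"rx":0,"ry":0,"rz":0.125},
    {"dx":0.7,"dy":0.95,"dz":0,"rx":0,"ry":0,"rz":0.125},
    {"dx":0.7,"dy":0.95,"dz":0,"rx":0,"ry":0,"rz":0.125},
    {"dx":0.7,"dy":0.95,"dz":0,"rx":0,"ry":0,"rz":0.125},
    {"dx":0.7,"dy":0.95,"dz":0,"rx":0,"ry":0,"rz":0.125},
    {"dx":0,"dy":0,"dz":0,"rx":0,"ry":0,"rz":0},
    {"dx":0,"dy":0,"dz":0,"rx":0,"ry":0,"rz":0}
  ]
}}

```text
t: 2.6
tcp_pos: [0.5281, -0.16, 0.231]
tool_rot: [0.723, 0.691, -0.0, -0.0]
force: [0.4, -0.1, -0.4]
finger_gap: -0.005
gripper_force: 0.0
```

Emit:
{"fn": "move_arm", "kwargs": {
  "targets": [
    {"dx":0,"dy":0,"dz":-0.95,"rx":0,"ry":0,"rz":0},
    {"dx":0,"dy":0,"dz":-0.95,"rx":0,"ry":0,"rz":0},
    {"dx":0,"dy":0,"dz":-0.95,"rx":0,"ry":0,"rz":0},
    {"dx":0,"dy":0,"dz":-0.95,"rx":0,"ry":0,"rz":0},
    {"dx":0,"dy":0,"dz":-0.95,"rx":0,"ry":0,"rz":0},
    {"dx":0,"dy":0,"dz":0,"rx":0,"ry":0,"rz":0},
    {"dx":-0.4,"dy":0,"dz":0,"rx":0,"ry":0,"rz":0},
    {"dx":-0.4,"dy":0,"dz":0,"rx":0,"ry":0,"rz":0},
    {"dx":-0.4,"dy":0,"dz":0,"rx":0,"ry":0,"rz":0},
    {"dx":-0.4,"dy":0,"dz":0,"rx":0,"ry":0,"rz":0}
  ]
}}

```text
t: 3.85
tcp_pos: [0.4888, -0.16, 0.1133]
tool_rot: [0.723, 0.691, 0.001, 0.001]
force: [2.5, 0.5, 0.2]
finger_gap: -0.001
gripper_force: 0.9
```

Emit:
{"fn": "move_arm", "kwargs": {
  "targets": [
    {"dx":-0.65,"dy":0.1,"dz":0,"rx":0,"ry":0,"rz":0},
    {"dx":-0.5,"dy":0.25,"dz":0,"rx":0,"ry":0,"rz":0},
    {"dx":-0.5,"dy":0.3,"dz":0,"rx":0,"ry":0,"rz":0},
    {"dx":-0.5,"dy":0.35,"dz":0,"rx":0,"ry":0,"rz":0},
    {"dx":-0.33,"dy":0.48,"dz":0,"rx":0,"ry":0,"rz":0},
    {"dx":-0.33,"dy":0.48,"dz":0,"rx":0,"ry":0,"rz":0},
    {"dx":-0.1,"dy":0.3,"dz":0,"rx":0,"ry":0,"rz":0},
    {"dx":-0.1,"dy":0.2,"dz":0,"rx":0,"ry":0,"rz":0},
    {"dx":0,"dy":0,"dz":0,"rx":0,"ry":0,"rz":0},
    {"dx":0,"dy":0,"dz":0,"rx":0,"ry":0,"rz":0}
  ]
}}

```text
t: 5.1
tcp_pos: [0.4129, -0.098, 0.1124]
tool_rot: [0.722, 0.691, -0.0, -0.001]
force: [0.9, 0.1, 0.0]
finger_gap: 0.002
gripper_force: 0.0
```

Now I'll push a little at a time to the stop, watching the force.

Emit:
{"fn": "move_arm", "kwargs": {
  "targets": [
    {"dx":0,"dy":0.1,"dz":0,"rx":0,"ry":0,"rz":0},
    {"dx":0,"dy":0.1,"dz":0,"rx":0,"ry":0,"rz":0},
    {"dx":0,"dy":0.1,"dz":0,"rx":0,"ry":0,"rz":0},
    {"dx":0,"dy":0,"dz":0,"rx":0,"ry":0,"rz":0},
    {"dx":0,"dy":0,"dz":0,"rx":0,"ry":0,"rz":0},
    {"dx":0,"dy":0,"dz":0,"rx":0,"ry":0,"rz":0},
    {"dx":0,"dy":0,"dz":0,"rx":0,"ry":0,"rz":0},
    {"dx":0,"dy":0,"dz":0,"rx":0,"ry":0,"rz":0},
    {"dx":0,"dy":0,"dz":0,"rx":0,"ry":0,"rz":0},
    {"dx":0,"dy":0,"dz":0,"rx":0,"ry":0,"rz":0}
  ]
}}

```text
t: 6.35
tcp_pos: [0.4134, -0.0951, 0.1126]
tool_rot: [0.721, 0.693, -0.003, 0.002]
force: [-7.8, -20.4, -1.5]
finger_gap: 0.002
gripper_force: 10.1
```

Emit:
{"fn": "move_arm", "kwargs": {
  "targets": [
    {"dx":0,"dy":-1,"dz":0,"rx":0,"ry":0,"rz":0},
    {"dx":0,"dy":0,"dz":1,"rx":0,"ry":0,"rz":0},
    {"dx":0,"dy":0,"dz":1,"rx":0,"ry":0,"rz":0},
    {"dx":0,"dy":0,"dz":1,"rx":0,"ry":0,"rz":0},
    {"dx":0,"dy":0,"dz":0.5,"rx":0,"ry":0,"rz":0},
    {"dx":0.5,"dy":1,"dz":0,"rx":0,"ry":0,"rz":0},
    {"dx":0.5,"dy":1,"dz":0,"rx":0,"ry":0,"rz":0},
    {"dx":0.5,"dy":1,"dz":0,"rx":0,"ry":0,"rz":0},
    {"dx":0.5,"dy":1,"dz":0,"rx":0,"ry":0,"rz":0},
    {"dx":0.5,"dy":1,"dz":0,"rx":0,"ry":0,"rz":0}
  ]
}}

```text
t: 7.6
tcp_pos: [0.4757, 0.0102, 0.1995]
tool_rot: [0.722, 0.691, -0.0, -0.001]
force: [1.1, -0.5, 0.7]
finger_gap: -0.003
gripper_force: 0.0
```

Emit:
{"fn": "move_arm", "kwargs": {
  "claw": 47,
  "targets": [
    {"dx":0.5,"dy":1,"dz":0,"rx":0,"ry":0,"rz":0},
    {"dx":0.5,"dy":1,"dz":0,"rx":0,"ry":0,"rz":0},
    {"dx":0,"dy":0.2,"dz":0,"rx":0,"ry":0,"rz":0},
    {"dx":0,"dy":0,"dz":0,"rx":0,"ry":0,"rz":0},
    {"dx":0,"dy":0,"dz":0,"rx":0,"ry":0,"rz":0},
    {"dx":0,"dy":0,"dz":0,"rx":0,"ry":0,"rz":0},
    {"dx":0,"dy":0,"dz":0,"rx":0,"ry":0,"rz":0},
    {"dx":0,"dy":0,"dz":0,"rx":0,"ry":0,"rz":0},
    {"dx":0,"dy":0,"dz":0,"rx":0,"ry":0,"rz":0},
    {"dx":0,"dy":0,"dz":0,"rx":0,"ry":0,"rz":0}
  ]
}}

```text
t: 8.85
tcp_pos: [0.5009, 0.0642, 0.2]
tool_rot: [0.722, 0.691, -0.0, -0.0]
force: [-0.3, 0.3, 0.6]
finger_gap: 0.47
gripper_force: 0.0
```

```bash
python3 - <<'E'
from h import *
a=snap('side','s1.png');b=snap('top','t1.png')
A=cv2.resize(a[130:330,250:450],(600,600),interpolation=2)
B=cv2.resize(b[215:315,240:390],(600,400),interpolation=2)
cv2.imwrite('pics/c3.png',A[:,:,::-1]);cv2.imwrite('pics/c4.png',B[:,:,::-1])
s=sensors.sense();print(s['tcp_pos'],s['tool_rot'])
E
```

```text
[0.50088227 0.06419293 0.20006595] [ 7.22422387e-01  6.91452019e-01 -2.83923444e-06  3.95833086e-06]
```

View pics/c3.png

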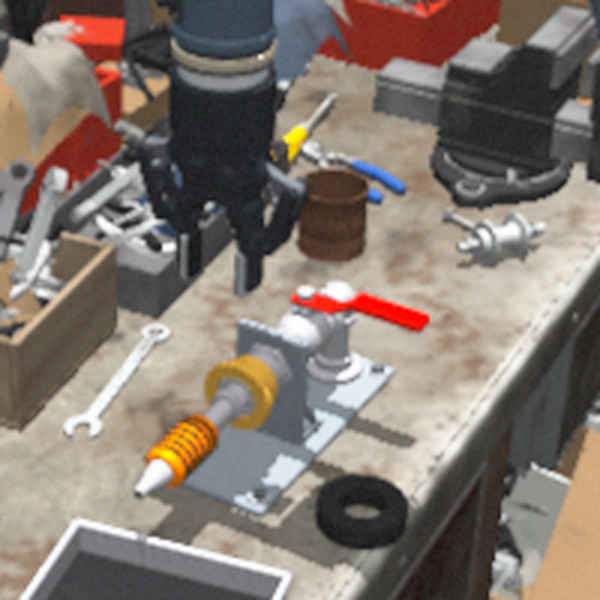

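The side view shows the handle across the pipe, from its pivot at crop (305,293) to its end at (428,322). The collar is home, the nozzle is plugged in, and the fingers hover above. I'll check the handle angle by projection.

```bash
python3 - <<'E'
from h import *
for th in(1.4,1.5,1.57):
    a=np.array([-np.sin(th),-np.cos(th)]);w=np.array([a[0]+.04*a[1],a[1]-.04*a[0]])
    e=np.r_[np.array([.4942,-.0774])+.11*w,.127];print(th,(proj('side',e)-[250,130])*3)
print((proj('side',(.4942,-.0774,.127))-[250,130])*3)
for z in(.08,):
    print('collar',(proj('side',(.4998,.036,z))-[250,130])*3)
E
```

```text
1.4 [434.37663304 312.84669314]
1.5 [430.04980707 319.49311168]
1.57 [426.22410357 323.98296662]
[306.05589908 284.52274806]
collar [233.18035529 397.34671159]
```

Emit:
{"fn": "move_arm", "kwargs": {
  "targets": [
    {"dx":0,"dy":0,"dz":-0.95,"rx":0,"ry":0,"rz":0},
    {"dx":0,"dy":0,"dz":-0.95,"rx":0,"ry":0,"rz":0},
    {"dx":0,"dy":0,"dz":-0.95,"rx":0,"ry":0,"rz":0},
    {"dx":0,"dy":0,"dz":-0.95,"rx":0,"ry":0,"rz":0},
    {"dx":0,"dy":0,"dz":-0.95,"rx":0,"ry":0,"rz":0},
    {"dx":0,"dy":0,"dz":-0.95,"rx":0,"ry":0,"rz":0},
    {"dx":0,"dy":0,"dz":0,"rx":0,"ry":0,"rz":0},
    {"dx":-0.02,"dy":-0.3,"dz":0,"rx":0,"ry":0,"rz":0},
    {"dx":-0.02,"dy":-0.3,"dz":0,"rx":0,"ry":0,"rz":0},
    {"dx":0,"dy":0,"dz":0,"rx":0,"ry":0,"rz":0}
  ]
}}

```text
t: 10.2
tcp_pos: [0.5005, 0.0484, 0.0584]
tool_rot: [0.723, 0.691, 0.001, 0.001]
force: [0.4, -0.3, 0.5]
finger_gap: 0.469
gripper_force: 0.0
```

Emit:
{"fn": "move_arm", "kwargs": {
  "targets": [
    {"dx":-0.01,"dy":-0.15,"dz":0,"rx":0,"ry":0,"rz":0},
    {"dx":-0.01,"dy":-0.15,"dz":0,"rx":0,"ry":0,"rz":0},
    {"dx":-0.01,"dy":-0.15,"dz":0,"rx":0,"ry":0,"rz":0},
    {"dx":0,"dy":-0.15,"dz":0,"rx":0,"ry":0,"rz":0},
    {"dx":0,"dy":0,"dz":0,"rx":0,"ry":0,"rz":0},
    {"dx":0,"dy":0,"dz":0,"rx":0,"ry":0,"rz":0},
    {"dx":0,"dy":0,"dz":0,"rx":0,"ry":0,"rz":0},
    {"dx":0,"dy":0,"dz":0,"rx":0,"ry":0,"rz":0},
    {"dx":0,"dy":0,"dz":0,"rx":0,"ry":0,"rz":0},
    {"dx":0,"dy":0,"dz":0,"rx":0,"ry":0,"rz":0}
  ]
}}

```text
t: 11.45
tcp_pos: [0.4997, 0.0357, 0.0582]
tool_rot: [0.722, 0.691, 0.001, 0.0]
force: [0.5, 9.2, 2.7]
finger_gap: 0.473
gripper_force: 4.1
```

Emit:
{"fn": "move_arm", "kwargs": {
  "targets": [
    {"dx":0,"dy":-0.1,"dz":0,"rx":0,"ry":0,"rz":0},
    {"dx":0,"dy":-0.1,"dz":0,"rx":0,"ry":0,"rz":0},
    {"dx":0,"dy":0,"dz":0,"rx":0,"ry":0,"rz":0},
    {"dx":0,"dy":0,"dz":0,"rx":0,"ry":0,"rz":0},
    {"dx":0,"dy":0,"dz":0,"rx":0,"ry":0,"rz":0},
    {"dx":0,"dy":0,"dz":0,"rx":0,"ry":0,"rz":0},
    {"dx":0,"dy":0,"dz":0,"rx":0,"ry":0,"rz":0},
    {"dx":0,"dy":0,"dz":0,"rx":0,"ry":0,"rz":0},
    {"dx":0,"dy":0,"dz":0,"rx":0,"ry":0,"rz":0},
    {"dx":0,"dy":0,"dz":0,"rx":0,"ry":0,"rz":0}
  ]
}}

```text
t: 12.7
tcp_pos: [0.4995, 0.0312, 0.0582]
tool_rot: [0.722, 0.691, 0.001, -0.0]
force: [2.2, 11.2, 4.1]
finger_gap: 0.47
gripper_force: 5.2
```

```bash
python3 - <<'E'
from h import *
a=snap('side','s2.png')
A=cv2.resize(a[180:330,270:420],(600,600),interpolation=2)
cv2.imwrite('pics/c5.png',A[:,:,::-1])
E
```

```text
(no output)
```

View pics/c5.png

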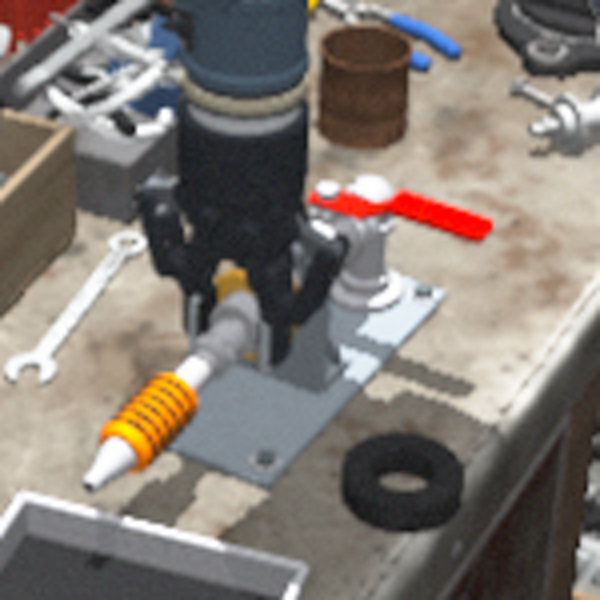

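The nozzle has been kicked out; the barrel centre is now at about crop (150,420), and the collar is fully back. I'll back off, rise and move over the barrel.

Emit:
{"fn": "move_arm", "kwargs": {
  "targets": [
    {"dx":0,"dy":0.3,"dz":0,"rx":0,"ry":0,"rz":0},
    {"dx":0,"dy":0.3,"dz":0,"rx":0,"ry":0,"rz":0},
    {"dx":0,"dy":0,"dz":0.85,"rx":0,"ry":0,"rz":0},
    {"dx":0,"dy":0,"dz":0.85,"rx":0,"ry":0,"rz":0},
    {"dx":0,"dy":0,"dz":0.85,"rx":0,"ry":0,"rz":0},
    {"dx":0,"dy":0,"dz":0.85,"rx":0,"ry":0,"rz":0},
    {"dx":0.05,"dy":0.85,"dz":0,"rx":0,"ry":0,"rz":0},
    {"dx":0.05,"dy":0.85,"dz":0,"rx":0,"ry":0,"rz":0},
    {"dx":0.05,"dy":0.85,"dz":0,"rx":0,"ry":0,"rz":0},
    {"dx":0.05,"dy":0.85,"dz":0,"rx":0,"ry":0,"rz":0}
  ]
}}

```text
t: 14.0
tcp_pos: [0.5039, 0.1295, 0.1425]
tool_rot: [0.723, 0.691, -0.0, 0.0]
force: [-0.6, -0.4, 0.8]
finger_gap: 0.474
gripper_force: 0.0
```

```bash
python3 - <<'E'
from h import *
print('before',back('side',270+150/4,180+420/4,.073))
a=snap('side','s3.png')
A=cv2.resize(a[180:330,270:420],(600,600),interpolation=2)
cv2.imwrite('pics/c6.png',A[:,:,::-1])
E
```

```text
before [0.50174728 0.12796305 0.073     ]
```

View pics/c6.png

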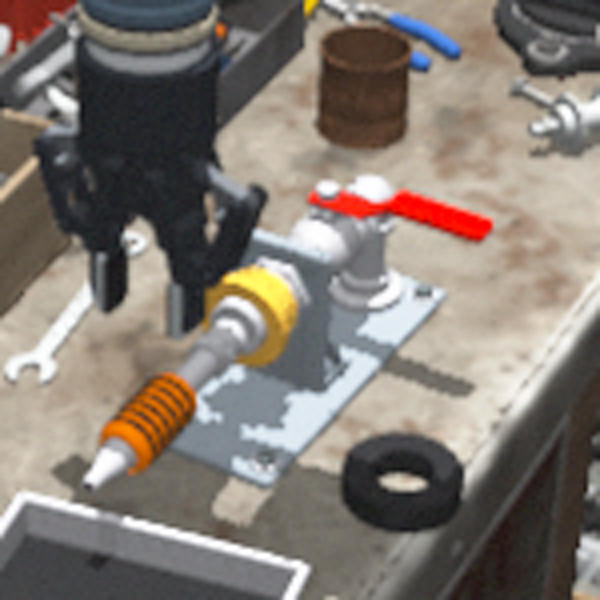

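The nozzle is unlocked and still in the bore, with the barrel at about (0.503, 0.129, 0.073). I'll open, lower and grip.

Emit:
{"fn": "move_arm", "kwargs": {
  "claw": 95,
  "targets": [
    {"dx":0,"dy":0,"dz":0,"rx":0,"ry":0,"rz":0},
    {"dx":0,"dy":0,"dz":0,"rx":0,"ry":0,"rz":0},
    {"dx":0,"dy":0,"dz":0,"rx":0,"ry":0,"rz":0},
    {"dx":0,"dy":0,"dz":0,"rx":0,"ry":0,"rz":0},
    {"dx":0,"dy":0,"dz":-0.85,"rx":0,"ry":0,"rz":0},
    {"dx":0,"dy":0,"dz":-0.85,"rx":0,"ry":0,"rz":0},
    {"dx":0,"dy":0,"dz":-0.85,"rx":0,"ry":0,"rz":0},
    {"dx":0,"dy":0,"dz":-0.85,"rx":0,"ry":0,"rz":0},
    {"dx":0,"dy":0,"dz":0,"rx":0,"ry":0,"rz":0},
    {"dx":0,"dy":0,"dz":0,"rx":0,"ry":0,"rz":0}
  ]
}}

```text
t: 15.3
tcp_pos: [0.5046, 0.1291, 0.058]
tool_rot: [0.723, 0.691, 0.0, 0.0]
force: [0.7, -0.7, -1.1]
finger_gap: 0.947
gripper_force: 0.0
```

Emit:
{"fn": "move_arm", "kwargs": {
  "claw": 0,
  "newtons": 40,
  "targets": [
    {"dx":0,"dy":0,"dz":0,"rx":0,"ry":0,"rz":0},
    {"dx":0,"dy":0,"dz":0,"rx":0,"ry":0,"rz":0},
    {"dx":0,"dy":0,"dz":0,"rx":0,"ry":0,"rz":0},
    {"dx":0,"dy":0,"dz":0,"rx":0,"ry":0,"rz":0},
    {"dx":0,"dy":0,"dz":0,"rx":0,"ry":0,"rz":0},
    {"dx":0,"dy":0,"dz":0,"rx":0,"ry":0,"rz":0},
    {"dx":0,"dy":0,"dz":0,"rx":0,"ry":0,"rz":0},
    {"dx":0,"dy":0,"dz":0,"rx":0,"ry":0,"rz":0},
    {"dx":0,"dy":0,"dz":0,"rx":0,"ry":0,"rz":0},
    {"dx":0,"dy":0,"dz":0,"rx":0,"ry":0,"rz":0}
  ]
}}

```text
t: 16.55
tcp_pos: [0.5042, 0.1292, 0.0576]
tool_rot: [0.722, 0.691, 0.0, -0.0]
force: [-0.7, 0.4, 2.2]
finger_gap: 0.383
gripper_force: 40.4
```

Emit:
{"fn": "move_arm", "kwargs": {
  "targets": [
    {"dx":0.016,"dy":0.4,"dz":0,"rx":0,"ry":0,"rz":0},
    {"dx":0.016,"dy":0.4,"dz":0,"rx":0,"ry":0,"rz":0},
    {"dx":0.016,"dy":0.4,"dz":0,"rx":0,"ry":0,"rz":0},
    {"dx":0.016,"dy":0.4,"dz":0,"rx":0,"ry":0,"rz":0},
    {"dx":0.016,"dy":0.4,"dz":0,"rx":0,"ry":0,"rz":0},
    {"dx":0.016,"dy":0.4,"dz":0,"rx":0,"ry":0,"rz":0},
    {"dx":0.016,"dy":0.4,"dz":0,"rx":0,"ry":0,"rz":0},
    {"dx":0,"dy":0,"dz":0,"rx":0,"ry":0,"rz":0},
    {"dx":0,"dy":0,"dz":0,"rx":0,"ry":0,"rz":0},
    {"dx":0,"dy":0,"dz":0,"rx":0,"ry":0,"rz":0}
  ]
}}

```text
t: 17.8
tcp_pos: [0.5069, 0.1988, 0.0575]
tool_rot: [0.723, 0.691, -0.0, -0.0]
force: [-0.1, 0.6, -2.2]
finger_gap: 0.382
gripper_force: 40.1
```

Emit:
{"fn": "move_arm", "kwargs": {
  "targets": [
    {"dx":0,"dy":0,"dz":0.8,"rx":0,"ry":0,"rz":0},
    {"dx":0,"dy":0,"dz":0.8,"rx":0,"ry":0,"rz":0},
    {"dx":-0.39,"dy":0.87,"dz":0,"rx":0,"ry":0,"rz":0.062},
    {"dx":-0.39,"dy":0.87,"dz":0,"rx":0,"ry":0,"rz":0.062},
    {"dx":-0.39,"dy":0.87,"dz":0,"rx":0,"ry":0,"rz":0.062},
    {"dx":-0.39,"dy":0.87,"dz":0,"rx":0,"ry":0,"rz":0.062},
    {"dx":-0.39,"dy":0.87,"dz":0,"rx":0,"ry":0,"rz":0.062},
    {"dx":-0.39,"dy":0.87,"dz":0,"rx":0,"ry":0,"rz":0.062},
    {"dx":0,"dy":0,"dz":0,"rx":0,"ry":0,"rz":0},
    {"dx":0,"dy":0,"dz":0,"rx":0,"ry":0,"rz":0}
  ]
}}

```text
t: 19.05
tcp_pos: [0.4486, 0.3291, 0.0975]
tool_rot: [0.652, 0.758, -0.0, 0.0]
force: [0.3, 0.2, -2.4]
finger_gap: 0.384
gripper_force: 40.2
```

```bash
python3 - <<'E'
from h import *
a=snap('side','s4.png')
A=cv2.resize(a[230:430,180:400],(770,700),interpolation=2)[:590]
cv2.imwrite('pics/c7.png',A[:,:,::-1])
for p in [(.449,.33,.022),(.468,.209,.022),(.449,.33,.115)]: print((proj('side',p)-[180,230])*3.5)
E
```

```text
[347.63659532 476.57517932]
[426.97463693 342.31088508]
[343.47162831 356.63096975]
```

View pics/c7.png

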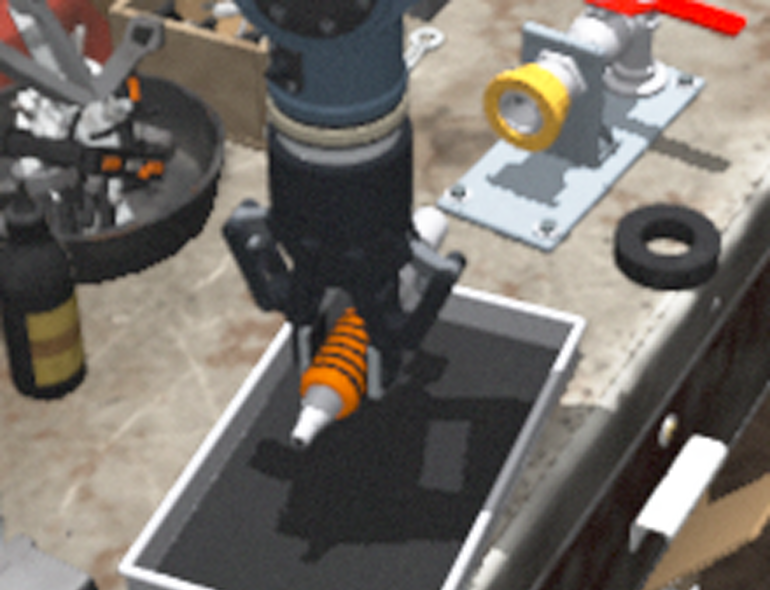

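The nozzle is held over the tray with its tip slightly low, about 5°. The collar has sprung home and the handle is still across the pipe. I'll level it a little and lower.

Emit:
{"fn": "move_arm", "kwargs": {
  "targets": [
    {"dx":0,"dy":0,"dz":-0.5,"rx":0.07,"ry":0,"rz":0},
    {"dx":0,"dy":0,"dz":-0.5,"rx":0.07,"ry":0,"rz":0},
    {"dx":0,"dy":0,"dz":-0.5,"rx":0,"ry":0,"rz":0},
    {"dx":0,"dy":0,"dz":-0.5,"rx":0,"ry":0,"rz":0},
    {"dx":0,"dy":0,"dz":-0.5,"rx":0,"ry":0,"rz":0},
    {"dx":0,"dy":0,"dz":-0.3,"rx":0,"ry":0,"rz":0},
    {"dx":0,"dy":0,"dz":-0.2,"rx":0,"ry":0,"rz":0},
    {"dx":0,"dy":0,"dz":-0.2,"rx":0,"ry":0,"rz":0},
    {"dx":0,"dy":0,"dz":0,"rx":0,"ry":0,"rz":0},
    {"dx":0,"dy":0,"dz":0,"rx":0,"ry":0,"rz":0}
  ]
}}

```text
t: 20.35
tcp_pos: [0.4486, 0.3298, 0.0178]
tool_rot: [0.651, 0.758, 0.028, -0.024]
force: [-0.2, 0.3, -1.9]
finger_gap: 0.383
gripper_force: 40.1
```

Emit:
{"fn": "move_arm", "kwargs": {
  "targets": [
    {"dx":0,"dy":0,"dz":-0.08,"rx":0,"ry":0,"rz":0},
    {"dx":0,"dy":0,"dz":-0.08,"rx":0,"ry":0,"rz":0},
    {"dx":0,"dy":0,"dz":0,"rx":0,"ry":0,"rz":0},
    {"dx":0,"dy":0,"dz":0,"rx":0,"ry":0,"rz":0},
    {"dx":0,"dy":0,"dz":0,"rx":0,"ry":0,"rz":0},
    {"dx":0,"dy":0,"dz":0,"rx":0,"ry":0,"rz":0},
    {"dx":0,"dy":0,"dz":0,"rx":0,"ry":0,"rz":0},
    {"dx":0,"dy":0,"dz":0,"rx":0,"ry":0,"rz":0},
    {"dx":0,"dy":0,"dz":0,"rx":0,"ry":0,"rz":0},
    {"dx":0,"dy":0,"dz":0,"rx":0,"ry":0,"rz":0}
  ]
}}

```text
t: 21.6
tcp_pos: [0.4485, 0.3297, 0.0136]
tool_rot: [0.651, 0.758, 0.028, -0.024]
force: [-0.0, 0.1, -2.2]
finger_gap: 0.381
gripper_force: 40.1
```

Emit:
{"fn": "move_arm", "kwargs": {
  "targets": [
    {"dx":0,"dy":0,"dz":-0.08,"rx":0,"ry":0,"rz":0},
    {"dx":0,"dy":0,"dz":-0.08,"rx":0,"ry":0,"rz":0},
    {"dx":0,"dy":0,"dz":0,"rx":0,"ry":0,"rz":0},
    {"dx":0,"dy":0,"dz":0,"rx":0,"ry":0,"rz":0},
    {"dx":0,"dy":0,"dz":0,"rx":0,"ry":0,"rz":0},
    {"dx":0,"dy":0,"dz":0,"rx":0,"ry":0,"rz":0},
    {"dx":0,"dy":0,"dz":0,"rx":0,"ry":0,"rz":0},
    {"dx":0,"dy":0,"dz":0,"rx":0,"ry":0,"rz":0},
    {"dx":0,"dy":0,"dz":0,"rx":0,"ry":0,"rz":0},
    {"dx":0,"dy":0,"dz":0,"rx":0,"ry":0,"rz":0}
  ]
}}

```text
t: 22.85
tcp_pos: [0.4484, 0.3297, 0.0096]
tool_rot: [0.651, 0.758, 0.028, -0.024]
force: [0.3, -0.3, -1.7]
finger_gap: 0.382
gripper_force: 40.1
```

Emit:
{"fn": "move_arm", "kwargs": {
  "targets": [
    {"dx":0,"dy":0,"dz":-0.06,"rx":0,"ry":0,"rz":0},
    {"dx":0,"dy":0,"dz":-0.06,"rx":0,"ry":0,"rz":0},
    {"dx":0,"dy":0,"dz":0,"rx":0,"ry":0,"rz":0},
    {"dx":0,"dy":0,"dz":0,"rx":0,"ry":0,"rz":0},
    {"dx":0,"dy":0,"dz":0,"rx":0,"ry":0,"rz":0},
    {"dx":0,"dy":0,"dz":0,"rx":0,"ry":0,"rz":0},
    {"dx":0,"dy":0,"dz":0,"rx":0,"ry":0,"rz":0},
    {"dx":0,"dy":0,"dz":0,"rx":0,"ry":0,"rz":0},
    {"dx":0,"dy":0,"dz":0,"rx":0,"ry":0,"rz":0},
    {"dx":0,"dy":0,"dz":0,"rx":0,"ry":0,"rz":0}
  ]
}}

```text
t: 24.1
tcp_pos: [0.4486, 0.3299, 0.0085]
tool_rot: [0.651, 0.758, 0.028, -0.024]
force: [-2.7, -1.4, 13.4]
finger_gap: 0.384
gripper_force: 41.8
```

Emit:
{"fn": "move_arm", "kwargs": {
  "claw": 85,
  "targets": [
    {"dx":0,"dy":0,"dz":0.05,"rx":0,"ry":0,"rz":0},
    {"dx":0,"dy":0,"dz":0,"rx":0,"ry":0,"rz":0},
    {"dx":0,"dy":0,"dz":0,"rx":0,"ry":0,"rz":0},
    {"dx":0,"dy":0,"dz":0,"rx":0,"ry":0,"rz":0},
    {"dx":0,"dy":0,"dz":0,"rx":0,"ry":0,"rz":0},
    {"dx":0,"dy":0,"dz":0,"rx":0,"ry":0,"rz":0},
    {"dx":0,"dy":0,"dz":0,"rx":0,"ry":0,"rz":0},
    {"dx":0,"dy":0,"dz":0,"rx":0,"ry":0,"rz":0},
    {"dx":0,"dy":0,"dz":0,"rx":0,"ry":0,"rz":0},
    {"dx":0,"dy":0,"dz":0,"rx":0,"ry":0,"rz":0}
  ]
}}

```text
t: 25.35
tcp_pos: [0.4484, 0.3297, 0.0078]
tool_rot: [0.651, 0.758, 0.028, -0.024]
force: [0.5, -1.5, 0.2]
finger_gap: 0.852
gripper_force: 0.0
```

Emit:
{"fn": "move_arm", "kwargs": {
  "targets": [
    {"dx":0,"dy":0,"dz":0.3,"rx":0,"ry":0,"rz":0},
    {"dx":0,"dy":0,"dz":0.5,"rx":0,"ry":0,"rz":0},
    {"dx":0,"dy":0,"dz":0.9,"rx":0,"ry":0,"rz":0},
    {"dx":0,"dy":0,"dz":0.9,"rx":0,"ry":0,"rz":0},
    {"dx":0,"dy":0,"dz":0.9,"rx":0,"ry":0,"rz":0},
    {"dx":0,"dy":0,"dz":0.9,"rx":0,"ry":0,"rz":0},
    {"dx":0,"dy":0,"dz":0.9,"rx":0,"ry":0,"rz":0},
    {"dx":0,"dy":0,"dz":0.9,"rx":0,"ry":0,"rz":0},
    {"dx":0,"dy":0,"dz":0,"rx":0,"ry":0,"rz":0},
    {"dx":0,"dy":0,"dz":0,"rx":0,"ry":0,"rz":0}
  ]
}}

```text
t: 26.6
tcp_pos: [0.4479, 0.3295, 0.1627]
tool_rot: [0.651, 0.758, 0.028, -0.024]
force: [-0.3, -0.1, -0.6]
finger_gap: 0.855
gripper_force: 0.0
```

```bash
python3 - <<'E'
from h import *
a=snap('side','s5.png')
A=cv2.resize(a[180:430,180:400],(528,600),interpolation=2)
cv2.imwrite('pics/c8.png',A[:,:,::-1])
E
```

```text
(no output)
```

View pics/c8.png

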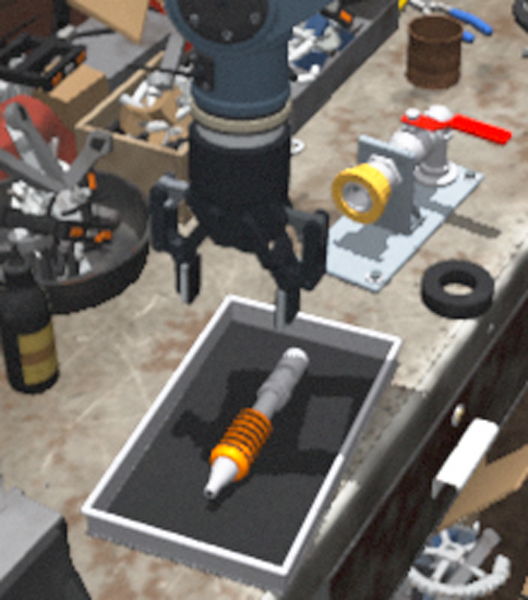

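The nozzle lies flat in the tray, from its nose at crop (294,355) to its tip at (210,492). The valve is shut, the collar is home and the gripper is clear.

```bash
python3 -c "
from station import order
print(order.sign_off())"
```

```text
the job is handed in; nothing more can be done
None
```

The job is handed in: the valve is shut, the nozzle was released and drawn out, and it now lies flat in the tray with the collar home; the bottle, tin and tape roll look undisturbed, but the hand-in returned no verdict.

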